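# Dry pass of a batten under the router guard with a push stick

## Robot

A 6-joint arm with a two-finger parallel gripper is mounted at the origin on the work surface. World frame = base frame: x ahead of the robot, y to its left, z up, the work surface at z = 0. Lengths are in m, angles in rad, forces in N, time in s.
With the tool pointing down it reaches from about 0.375 to 0.925 m from the base axis. Payload 5.7 kg.
Tool frame: the origin (TCP) lies at the very end of the fingers, on their centre line; the grasp point (between the pads) lies 19 mm behind it; z points along the fingers, y is the line along which they close (so a half turn about z gives the same grasp; the last joint's range is limited). The gripper opens to 88 mm and grips with 3 to 60 N. Pads are 20 mm wide; open, the fingers measure 115 mm over their backs; the gripper's body (75 mm by 178 mm) begins 61 mm behind the grasp point.
Start: joints at [-1.354, 0.359, 1.51, -0, 1.272, -0.115], TCP at [0.195, -0.567, 0.187] pointing down, gripper open.
Joint ranges: [-2.97, 2.97], [-1.01, 2.36], [0.21, 2.38], [-0.96, 4.11], [0.2, 2.71], [-2.98, 2.98]. Speed limits (rad/s): [2.39, 2.39, 3.14, 3.14, 3.14, 3.14].

## Interface

Orientations are given as a unit quaternion [w, x, y, z].
In Python, from rig import arm gives the robot as it stands.
- The arm moves only by the shell command python3 -m jog 'ROWS'. ROWS is JSON, a list that holds one entry, the list of rows, each a list of 7 numbers: the finger opening in cm, from 0 to 8.78, then the shift along the tool's x, y, z in cm, then the turn, a rotation vector about the tool's x, y, z in degrees. A call has 1 to 12 rows; each row is the pose to reach, as a shift and turn from the pose commanded when the call began, along the tool's axes at that moment; what a row does not reach only later rows make up. A row lasts 1/10 s, in which the tool goes at most 50 mm and 8.59 degrees, less where a joint would pass 70% of its speed; a pose out of reach is approached as far as the arm can. A call with a gripper value outside its range is refused whole. The fingers move at their own pace and stop on an object; the grip force is fixed at half the most. Time passes only in rows, so rows that repeat a pose let the fingers close. It gives the time, the measured TCP pose, the force, the opening and the grip force at its end, in the units of the state.
- arm.sense(): the state, without advancing time (a new reading comes with each control period).
- arm.camera(name): name is "side" or "top"; returns (picture, depth): 480x640x3 uint8, red, green, blue; 480x640 float32, m along the optical axis (not along the pixel's ray), 0 where there is no reading.
- arm.calibration(name): a dict with "camera_matrix" (3x3 intrinsics, pixels), "view" (4x4, takes a point from world to camera coordinates). Camera axes: x right, y up, looking along -z (the intrinsics and any distortion apply to the point x, -y, -z); pixel columns grow to the right and rows downward; lengths in m; the calibration is good to about 2 mm. A picture is of the moment at which its call begins. calibration takes no time and is no camera call.
- arm.close_job(): hands the job in; it is judged then, once.
The state is a dict: "t": time; "q": joint angles; "qvel": joint speeds; "joint_torque": joint torques, N m; "tool_pos": TCP position; "orientation": TCP orientation; "force": force on the tool from outside, world axes, zero at the start; "ft_torque": the same for the moment, N m; "opening": opening from 0.0 (shut) to 1.0 (fully open); "grasp_force": force on a finger pad.
Only numpy, scipy, OpenCV 4.12 (cv2) and the standard library are available. Lean on these libraries where they do the work, as an engineer would, in place of code of your own. Each camera call takes 0.05 s, during which the arm holds its last target. There are 200 camera calls.

## Task

Before the router is switched on, make a dry pass: swing the raised guard fully down, then lay the batten (the flatter of the two pale lengths of wood, the one low enough to pass) flat on the feed board on the side with the guard's flared mouth, along the fence in line with the opening but not yet under the guard, and let go of it. Take the push stick from its tray and with its nose push the batten from behind under the lowered guard, never by hand, until the whole batten is clear beyond the guard yet still on the board along the fence; then put the push stick back in its tray, sole down. Leave the guard down and do not disturb the other things.

Things in the scene. Friction and masses are not known exactly. Their poses are not given: they have to be found in the camera images.
- router_board: Fixed plywood feed board, top 18 mm above the bench. Origin on the bench surface under the guard's middle; z up; +y (about the robot's left) is the infeed end, work is fed towards -y; +x, away from the robot, is the fence side. It spans x -55 to +120, y -290 to +250 mm. A switch box 58 mm above the bench stands behind the fence at x 65 to 115, y 152 to 228 mm.
- fence (a point): Point on the guiding face of the wooden fence strip, at the board's top, abreast of the guard's middle: board x = +33, y = 0, z = 18 mm; axes as the board's. The strip runs the board's whole length and is 10 mm high above the board.
- opening (a point): Middle of the opening's floor under the guard: board x = -1, y = 0, z = 18 mm; axes as the board's. With the guard down the opening is 68 mm wide (board x from -35 to +33 mm) and 46 mm high. The guard covers y from -45 to +45 mm, its flared mouth reaches y = +67 mm.
- guard (a joint): Hinge of the grey sheet-metal guard hood, rad: 0 = fully down (at its stop), grows as it is lifted; starts at 0.5 to 0.9. Axis along the board's y at board x = +45 mm, 66 mm above the bench. Stiff: the hood stays where it is left; pressing straight down on its flat top, about 45 mm from the axis, with some 5 N closes it.
- guard_top (a point): Point to press, on the upper face of the hood's flat top, 60 mm from the hinge axis, mid-way along it; moves with the hood; with the hood down it lies at board x = -15, y = 0, z = 68 mm. The flat top reaches 84 mm from the axis, is 90 mm long along y and 4 mm thick, with a 42 mm skirt at right angles on its free edge.
- batten_mid (a point): Centre of the batten to be fed: pale wood, 140 mm long (its y) x 44 mm wide (its x) x 34 mm high (its z), 0.15 kg, centre 17 mm above its underside. Starts flat on the bench, lengthwise roughly along the robot's y, at the left or right end of the work area; the same either way round.
- block_mid (a point): Centre of a pale wooden block, 120 mm long (y) x 60 mm wide (x) x 60 mm high: too tall for the guard, leave alone. It lies at the other end of the work area from the batten.
- stick_grip (a point): Grip point in the upright handle of the wooden push stick, 55 mm above the underside of its sole; axes as the stick's (y along it, nose at -y, z up). Handle 18 mm thick (x), 80 mm long (from 30 mm before this point to 50 mm behind it), its top 80 mm above the underside. 0.11 kg. Starts in the tray, sole down, nose to the robot's right (about -y).
- stick_nose (a point): Middle of the push stick's flat nose face, 7 mm above the underside; it faces the stick's -y, 160 mm from the grip point. The sole is a bar 220 mm long (y), 30 mm wide (x), 14 mm high.
- stick_mid (a point): Middle of the underside of the push stick's sole, half-way along its 220 mm length: 110 mm from the nose face, 50 mm from the grip point along the stick.
- tray: Shallow open wooden tray of the push stick, fixed to the bench in front of the feed board, lengthwise along its y; origin under its centre; 64 mm (x) x 280 mm (y) outside, walls 5 mm thick and 16 mm high, floor 5 mm thick.
- square: Small try square lying on the feed board behind the fence, 126 mm long, 45 mm wide, wooden stock 14 mm high, steel blade; leave alone.
- glue: White glue bottle, 60 mm wide, 170 mm high, origin under it; leave alone.
- tin: Steel tin, 86 mm wide, 75 mm high, origin under it; leave alone.
- cup: Clear plastic cup, 76 mm wide, 85 mm high, origin under it; leave alone.
- hammer_grip (a point): Handle of a hammer lying on the right; leave alone.
- wrench_grip (a point): Handle of a wrench lying on the left; leave alone.
- offcut: Brown offcut, 60 x 50 x 30 mm, origin under it; leave alone.
There are look-alikes about, which are no part of the job. Leave any orange, pink or yellow look-alike of the part that bears batten_mid alone.

How it is judged:
On the way, in this order (a step that is already met when the one before it is completed fails the run):
1. the guard is fully down (hinge below 0.05 rad) (value of joint guard below 0.05 rad), for 0.2 s.
2. the batten lies flat and released on the infeed side, its centre 125 to 200 mm from the guard's middle, within 23 mm of the fence, parallel within 0.15 rad, guard down (y of batten_mid in the frame of router_board between 0.125 and 0.2 m and x of batten_mid in the frame of router_board between -0.012 and 0.018 m and z of batten_mid in the frame of router_board between 0.03 and 0.04 m and angle between batten_mid's own z axis and vertical below 0.1 rad and angle between the y axis of batten_mid and the y axis of router_board, either way round below 0.15 rad and value of joint guard below 0.05 rad and contact force between the fingers and batten below 0.1 N and linear speed of batten below 0.02 m/s), for 0.2 s.
3. the batten is half-way under the lowered guard with the push stick pressing on it (y of batten_mid in the frame of router_board between -0.07 and 0.07 m and x of batten_mid in the frame of router_board between -0.04 and 0.025 m and z of batten_mid in the frame of router_board below 0.045 m and value of joint guard below 0.05 rad and contact force between stick and batten above 0.1 N), for 0.1 s.
4. the whole batten is beyond the guard, on the board (y of batten_mid in the frame of router_board between -0.225 and -0.117 m and x of batten_mid in the frame of router_board between -0.04 and 0.025 m and z of batten_mid in the frame of router_board between 0.03 and 0.04 m and angle between batten_mid's own z axis and vertical below 0.1 rad and angle between the y axis of batten_mid and the y axis of router_board, either way round below 0.15 rad and value of joint guard below 0.05 rad), for 0.2 s.
At the end, for the whole second after the job is handed in: Batten flat on the board, centre 117 to 225 mm past the guard's middle, parallel to the fence within 0.15 rad and at most 50 mm from it; guard below 0.05 rad; push stick sole down on the tray's floor, its middle within 22 mm (x) and 40 mm (y) of the tray's centre; both at rest (all of step 4 and linear speed of each of batten, stick below 0.02 m/s and x of stick_mid in the frame of tray between -0.022 and 0.022 m and y of stick_mid in the frame of tray between -0.04 and 0.04 m and z of stick_mid in the frame of tray below 0.018 m and angle between stick_mid's own z axis and vertical below 0.12 rad); the robot touches nothing.
It fails at once if the fingers touch the batten while any of it is under the guard or it is being fed (contact force between the fingers and batten above 0.5 N and y of batten_mid in the frame of router_board between -0.117 and 0.105 m and x of batten_mid in the frame of router_board between -0.06 and 0.04 m and z of batten_mid in the frame of router_board below 0.06 m).
It fails at once if the batten is shoved in by another part of the arm (contact force between the arm and batten above 0.5 N and y of batten_mid in the frame of router_board between -0.117 and 0.105 m and x of batten_mid in the frame of router_board between -0.06 and 0.04 m and z of batten_mid in the frame of router_board below 0.06 m).
It fails at once if another thing on the bench or board is moved by more than 30 mm (distance of any of square, glue, tin, hammer_grip, cup, wrench_grip, offcut, block_mid from where it was at the start of the episode above 0.03 m).
It also fails if it takes over 70 s, if anything falls off the work surface, if the arm or the gripper's body presses on something with over 40 N, if the wrist force passes 120 N, or if a joint passes its speed limit or range.

## Working session

There is one attempt and no reset: what is moved stays moved. The work goes in short steps, Python scripts to look and compute and a shell command to move; the robot and the scene stay as the last step left them, time stands still between calls to the robot, and variables do not carry over. Pictures are saved under pics/ and viewed, at most 10 in all, crops included, and the job is handed in when it is done.

```bash
ls; mkdir -p pics
python3 - <<'E'
from rig import arm
import cv2,numpy as np
for n in("top","side"):
    p,d=arm.camera(n); np.savez(f"/tmp/{n}.npz",p=p,d=d)
    cv2.imwrite(f"pics/{n}0.png",p[:,:,::-1])
    c=arm.calibration(n); print(n,{k:np.round(v,4).tolist() for k,v in c.items()}, (d>0).mean())
s=arm.sense();print(s["t"],s["tool_pos"],s["orientation"],s["opening"],s["force"])
E
```

```text
pics
top {'camera_matrix': [[578.1699, 0.0, 311.9521], [0.0, 578.1699, 247.1204], [0.0, 0.0, 1.0]], 'view': [[-0.0253, -0.9996, -0.0119, -0.0652], [0.9898, -0.0267, 0.1399, -0.5299], [-0.1401, -0.0083, 0.9901, -1.6249], [0.0, 0.0, 0.0, 1.0]]} 0.99587890625
side {'camera_matrix': [[435.7833, 0.0, 322.3164], [0.0, 435.7833, 234.3993], [0.0, 0.0, 1.0]], 'view': [[-0.8832, -0.4688, -0.0101, 0.4362], [0.3603, -0.6923, 0.6252, -0.2937], [-0.3001, 0.5485, 0.7804, -1.3828], [0.0, 0.0, 0.0, 1.0]]} 0.9960384114583334
0.1 [ 0.19528929 -0.56661807  0.18640429] [-8.22699999e-04  9.86269423e-01  1.65142201e-01 -4.01119202e-05] 1.0014743527144039 [ 0.14912102 -0.00092363 -0.05492571]
```

View pics/top0.png

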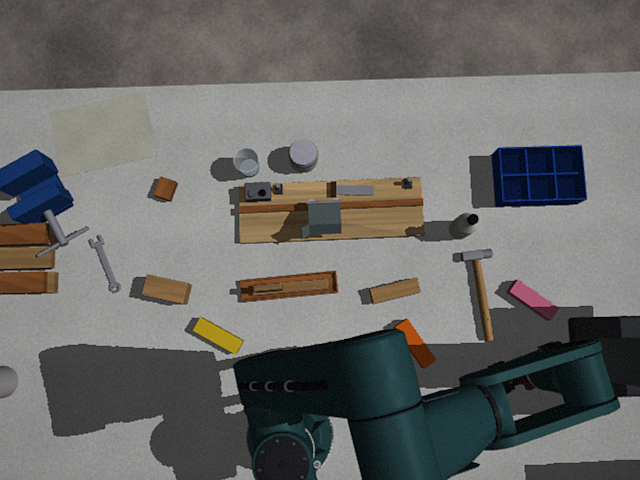

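View pics/side0.png

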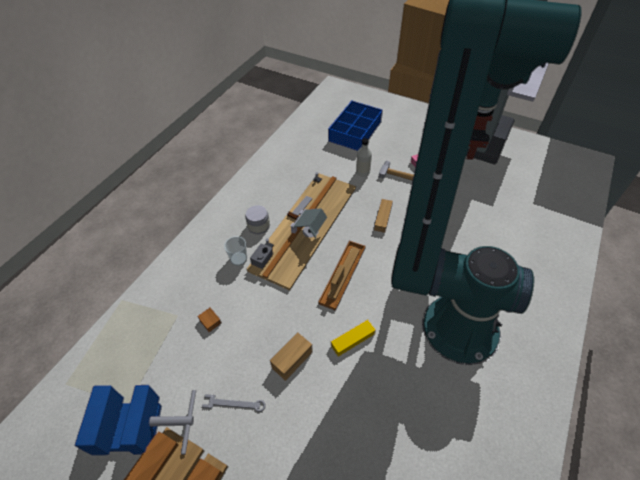

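The top view shows the board at about (330,212) with the raised guard at (323,217). The tray with the stick is at (287,287), the batten at (395,290) and the taller block at (166,290). The orange piece at (415,343) is a look-alike close to the arm.

```bash
cat > h.py <<'E'
import numpy as np,cv2
from rig import arm
def cloud(n,pd=None):
    p,d=pd if pd else arm.camera(n); c=arm.calibration(n); K=c["camera_matrix"]; V=np.array(c["view"])
    v,u=np.mgrid[0:480,0:640]
    P=np.stack([(u-K[0][2])/K[0][0]*d,-(v-K[1][2])/K[1][1]*d,-d],-1)
    return p,(P-V[:3,3])@V[:3,:3],d      # R^T(P-t)
def rect(xy):
    (cx,cy),(w,h),a=cv2.minAreaRect(xy.astype(np.float32)); 
    if w<h: w,h,a=h,w,a+90
    y=(a-90+90)%180-90   # long-axis yaw from +y, deg
    return np.round([cx,cy,w,h,y],4)
def proj(n,X):
    c=arm.calibration(n);K=c["camera_matrix"];V=np.array(c["view"]);q=V[:3,:3]@X+V[:3,3]
    return K[0][0]*q[0]/-q[2]+K[0][2],K[1][1]*q[1]/q[2]+K[1][2]
E
python3 - <<'E'
from h import *
C={}
for n in("top","side"):
    z=np.load(f"/tmp/{n}.npz"); C[n]=cloud(n,(z["p"],z["d"]))
def sel(n,x0,x1,y0,y1,z0,z1):
    P=C[n][1].reshape(-1,3); m=(P[:,0]>x0)&(P[:,0]<x1)&(P[:,1]>y0)&(P[:,1]<y1)&(P[:,2]>z0)&(P[:,2]<z1); return P[m]
T=C["top"][1]
for nm,(u,v) in dict(bat=(395,290),block=(166,290),tray=(310,285),boardL=(250,225),boardR=(410,222),guard=(323,215),bench=(360,265),handle=(258,290)).items(): print(nm,T[v,u].round(4))
def rep(nm,ctr,hw,z0,z1):
    for n in C:
        P=sel(n,ctr[0]-hw[0],ctr[0]+hw[0],ctr[1]-hw[1],ctr[1]+hw[1],z0,z1)
        if len(P)>5: print(nm,n,len(P),"z",np.percentile(P[:,2],[5,50,95]).round(4),"rect",rect(P[:,:2]))
b=T[290,395]; rep("bat",b,(.06,.1),.02,.05)
b=T[290,166]; rep("block",b,(.07,.1),.04,.08)
t=T[285,290]; rep("tray",t,(.08,.18),.009,.03); rep("handle",t,(.08,.18),.05,.12)
b=T[212,330]; rep("board",b,(.13,.36),.012,.024)
for n in C: P=sel(n,.4,.8,-.3,.3,-.02,.005); print(n,"bench",np.median(P[:,2]))
E
```

```text
bat [ 0.3987 -0.3116  0.0372]
block [0.4141 0.3348 0.0581]
tray [ 0.4207 -0.0704  0.0166]
boardL [0.6007 0.1006 0.0193]
boardR [ 0.5964 -0.3663  0.0214]
guard [ 0.6095 -0.1126  0.0951]
bench [ 0.4765 -0.2176  0.0015]
handle [0.4052 0.0723 0.0889]
bat top 767 z [0.0287 0.0342 0.0404] rect [ 0.3978 -0.3109  0.1416  0.0443 12.3272]
bat side 352 z [0.0261 0.0323 0.0377] rect [ 0.3952 -0.3066  0.1477  0.0442 12.3497]
block top 930 z [0.0523 0.0595 0.0656] rect [  0.4176   0.3403   0.1224   0.0599 -13.5987]
block side 887 z [0.0468 0.0585 0.0627] rect [  0.415    0.3423   0.1216   0.0612 -13.7271]
tray top 1184 z [0.0097 0.0166 0.0241] rect [ 0.4237 -0.0118  0.3525  0.1561 -0.5212]
tray side 650 z [0.0101 0.0158 0.0221] rect [ 0.4171 -0.005   0.2835  0.0656  3.9579]
handle top 210 z [0.0603 0.0835 0.091 ] rect [0.4127 0.0484 0.0788 0.0187 3.7868]
handle side 179 z [0.0548 0.0819 0.0876] rect [0.4109 0.0503 0.0828 0.0194 4.2604]
board top 6929 z [0.0132 0.0183 0.0232] rect [ 0.6207 -0.1782  0.6291  0.2528 -0.1615]
board side 3649 z [0.0129 0.0171 0.0223] rect [ 0.6466 -0.1755  0.6315  0.2035 -0.0897]
top bench -0.00037545757252703256
side bench -0.0011836842851797782
```

Run:
```python
from h import *
for n in("top","side"):
    z=np.load(f"/tmp/{n}.npz"); p,P,d=cloud(n,(z["p"],z["d"])); c=arm.calibration(n); K=c["camera_matrix"]; V=np.array(c["view"])
    hsv=cv2.cvtColor(p,cv2.COLOR_RGB2HSV); o=-V[:3,:3].T@V[:3,3]
    def ray(u,v,h):
        r=V[:3,:3].T@np.stack([(u-K[0][2])/K[0][0],-(v-K[1][2])/K[1][1],-np.ones_like(u,float)]); return (o[:,None]+r*(h-o[2])/r[2])[:2].T
    def comp(roi,smin):
        m=((hsv[...,1]>smin)&(hsv[...,0]<25)&(P[...,2]>.006)).astype(np.uint8)
        x0,x1,y0,y1=roi; m[~((P[...,0]>x0)&(P[...,0]<x1)&(P[...,1]>y0)&(P[...,1]<y1))]=0
        m=cv2.morphologyEx(m,cv2.MORPH_CLOSE,np.ones((3,3)))
        k,l,s,_=cv2.connectedComponentsWithStats(m); i=1+s[1:,4].argmax(); return np.nonzero(l==i)[::-1]
    u,v=comp((.5,.78,-.47,.2),70); print(n,"board",rect(ray(u,v,.018)))
    # near edge line: min x per y-bin
    X=ray(u,v,.018); b=np.round(X[:,1]/.01).astype(int); e=np.array([X[b==i][X[b==i][:,0].argmin()] for i in np.unique(b) if (b==i).sum()>5])[2:-2]
    for _ in range(4): f=np.polyfit(e[:,1],e[:,0],1); r=e[:,0]-np.polyval(f,e[:,1]); e=e[abs(r)<max(.002,1.5*r.std())]
    print(" near edge yaw deg",np.degrees(np.arctan(-f[0])).round(2),"x at y=-.13",np.polyval(f,-.13).round(4),"y range",X[:,1].min(),X[:,1].max(),len(e))
    u,v=comp((.36,.48,-.16,.18),70); print(n,"tray",rect(ray(u,v,.016)))
    # grey guard
    m=(P[...,0]>.5)&(P[...,0]<.72)&(abs(P[...,1]+.13)<.09)&(P[...,2]>.05)&(hsv[...,1]<70)&(P[...,2]<.16); G=P[m]
    print(" guard n",len(G),"min",np.percentile(G,2,0).round(4),"max",np.percentile(G,98,0).round(4))
    A=np.c_[G[:,0],G[:,1],np.ones(len(G))]; w=np.ones(len(G),bool)
    for _ in range(6): s=np.linalg.lstsq(A[w],G[w,2],rcond=None)[0]; w=abs(G[:,2]-A@s)<.006
    print(" plane slope deg",np.degrees(np.arctan(-s[0])).round(1),s.round(3),w.sum(), rect(G[w][:,:2]))
    cv2.imwrite(f"pics/{n}c.png",cv2.resize(p[160:320,220:440] if n=="top" else p[170:330,230:400],None,fx=3,fy=3)[...,::-1])
```

```text
top board [ 0.64   -0.135   0.5413  0.1749  0.8577]
 near edge yaw deg 0.83 x at y=-.13 0.5538 y range -0.4053097290473593 0.13566519757663953 51
top tray [ 0.4199 -0.0081  0.2797  0.0629  4.2127]
 guard n 1180 min [ 0.5585 -0.158   0.065 ] max [ 0.6588 -0.0554  0.1136]
 plane slope deg 25.7 [-0.481 -0.041  0.38 ] 726 [ 0.6137 -0.1065  0.1118  0.1006 -0.1352]
side board [ 0.6361 -0.133   0.5525  0.1752  0.8501]
 near edge yaw deg 0.9 x at y=-.13 0.5496 y range -0.40905283954843996 0.14384169707994776 50
side tray [ 4.1680e-01 -1.4000e-03  2.8300e-01  6.3600e-02  4.1796e+00]
 guard n 560 min [ 0.5572 -0.158   0.0604] max [ 0.6574 -0.0516  0.1103]
 plane slope deg 22.4 [-0.413 -0.022  0.336] 281 [ 0.6114 -0.1041  0.1181  0.1008  2.2382]
```

View pics/topc.png

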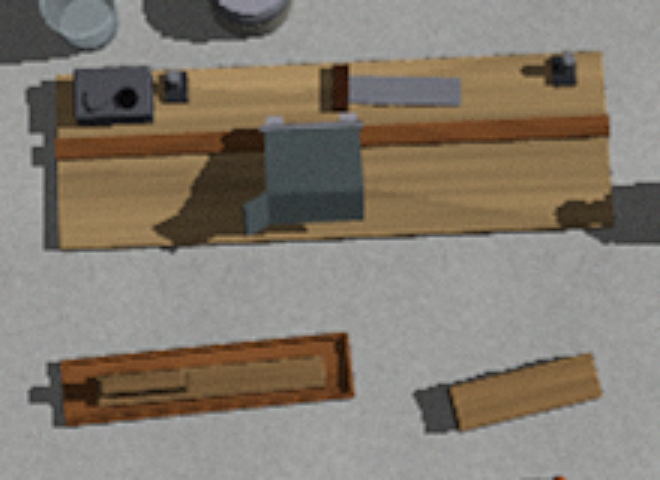

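The crop shows the board, with its fence strip, as the straight long piece; the hood at about (313,170) has its flare to the left. The tray is at (205,380) with the stick's handle at its left end, and the batten is at (525,390).

From these, the board origin is about (0.605, -0.1145) with yaw 0.9°, and the tray centre is about (0.4185, -0.005) with yaw 4.2°. First I'll press the guard down with closed fingers.

```bash
cat >> h.py <<'E'
from scipy.spatial.transform import Rotation as Ro
def go(x,y,z,yaw=None):
    """shift (cm) and turn (deg) in tool axes to TCP (x,y,z), tool down, tool-y axis at yaw deg from world x"""
    s=arm.sense(); q=s["orientation"]; R=Ro.from_quat([q[1],q[2],q[3],q[0]])
    sh=R.inv().apply(np.array([x,y,z])-s["tool_pos"])*100
    if yaw is None: rv=np.zeros(3)
    else:
        a=np.radians(yaw); T=Ro.from_matrix(np.array([[-np.sin(a),np.cos(a),0],[np.cos(a),np.sin(a),0],[0,0,-1]]).T if 0 else np.column_stack([[-np.sin(a),np.cos(a),0],[np.cos(a),np.sin(a),0],[0,0,-1]]))
        rv=(R.inv()*T).as_rotvec(degrees=True)
    print(np.round(sh,2),np.round(rv,2))
OB=np.array([.6052,-.1145]); YB=.87
def b2w(x,y,o=None):
    a=np.radians(YB); o=OB if o is None else o; return o+np.array([[np.cos(a),-np.sin(a)],[np.sin(a),np.cos(a)]])@[x,y]
E
python3 - <<'E'
from h import *
x,y=b2w(-.012,0); print(x,y); go(x,y,.17,0.9)
E
```

```text
0.5932013833629703 -0.11468220537202521
[ 52.34 -29.76   1.7 ] [-7.000e-02 -7.000e-02 -7.189e+01]
```

```bash
python3 -m jog '[[[0,4,-2.3,0,0,0,-6],[0,8.5,-4.8,0,0,0,-13],[0,13,-7.4,0,0,0,-20],[0,17.5,-10,0,0,0,-27],[0,22,-12.5,0,0,0,-34],[0,27,-15.3,0,0,0,-41],[0,32,-18.2,0.5,0,0,-48],[0,37,-21,1,0,0,-55],[0,42,-23.9,1.4,0,0,-61],[0,47,-26.7,1.7,0,0,-66],[0,51,-29,1.7,0,0,-70],[0,52.3,-29.8,1.7,0,0,-71.9]]]' | tail -c 600; python3 -m jog '[[[0,0,0,0,0,0,0],[0,0,0,0,0,0,0]]]' | tail -c 500; python3 -c "
from h import *
x,y=b2w(-.012,0);go(x,y,.10,.9);print(arm.sense()['q'])"
```

```text
t: 1.3
tool_pos: [0.5894, -0.118, 0.1698]
orientation: [-0.0, 0.701, 0.714, -0.0]
force: [0.4, -0.2, 0.5]
opening: 0.004
grasp_force: 0.0
t: 1.5
tool_pos: [0.5886, -0.1189, 0.1696]
orientation: [-0.001, 0.701, 0.714, -0.0]
force: [0.3, -1.3, 0.0]
opening: 0.007
grasp_force: 0.0
[0.42 0.48 6.96] [-0.08 -0.01  0.15]
[-3.14099448e-01  3.76091693e-01  1.52946665e+00 -4.04398832e-04
  1.23742528e+00 -3.32328358e-01]
```

```bash
python3 -m jog '[[[0,0.2,0.2,3,0,0,0],[0,0.4,0.5,6,0,0,0],[0,0.4,0.5,7,0,0,0],[0,0.4,0.5,7.5,0,0,0],[0,0.4,0.5,8,0,0,0],[0,0.4,0.5,8.5,0,0,0],[0,0.4,0.5,9,0,0,0],[0,0.4,0.5,9.4,0,0,0],[0,0.4,0.5,9.8,0,0,0],[0,0.4,0.5,9.8,0,0,0]]]' | tail -c 500
```

```text
t: 2.5
tool_pos: [0.5934, -0.1157, 0.0719]
orientation: [-0.0, 0.701, 0.713, -0.0]
force: [-0.1, -0.0, -0.0]
opening: 0.006
grasp_force: 0.0
```

```bash
python3 -m jog '[[[0,0,0,0.2,0,0,0],[0,0,0,0.35,0,0,0],[0,0,0,0.5,0,0,0],[0,0,0,0.5,0,0,0]]]' | tail -c 500;python3 -m jog '[[[0,0,0,0.15,0,0,0],[0,0,0,0.3,0,0,0],[0,0,0,0.3,0,0,0]]]' | tail -c 500
```

```text
t: 2.9
tool_pos: [0.5936, -0.1158, 0.0672]
orientation: [-0.0, 0.701, 0.713, 0.0]
force: [-0.9, -0.3, 0.2]
opening: 0.007
grasp_force: 0.0
t: 3.2
tool_pos: [0.5935, -0.1158, 0.0641]
orientation: [-0.0, 0.701, 0.713, -0.0]
force: [0.3, 0.0, 0.3]
opening: 0.004
grasp_force: 0.0
```

Run:
```python
from h import *
p,P,d=cloud("side"); cv2.imwrite("pics/s1.png",cv2.resize(p[150:310,200:420],None,fx=3,fy=3)[...,::-1])
```

```text
(no output)
```

View pics/s1.png

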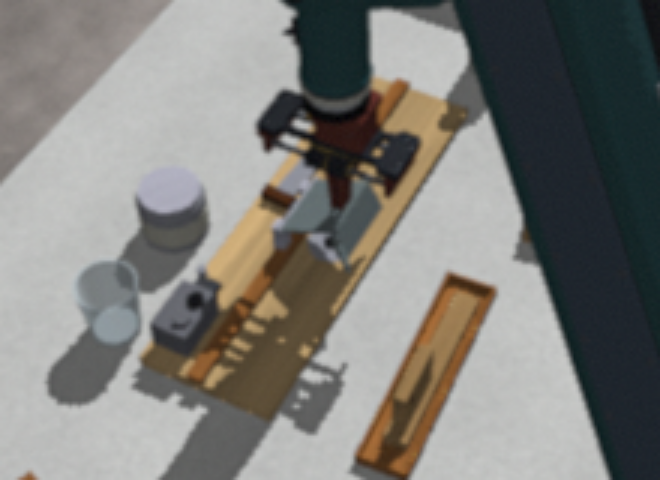

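```bash
python3 - <<'E'
from h import *
p,P,d=cloud("side")
hsv=cv2.cvtColor(p,cv2.COLOR_RGB2HSV)
for (x,y) in [(290,205),(300,220),(310,215),(320,200),(350,225),(365,205),(330,243),(280,240),(338,200),(400,110)]:
    u,v=200+x//3,150+y//3; print((x,y),P[v,u].round(3),hsv[v,u])
E
python3 -m jog '[[[0,0,0,0.1,0,0,0],[0,0,0,0.2,0,0,0],[0,0,0,0.3,0,0,0]]]' | tail -c 500
```

```text
(290, 205) [ 0.677 -0.135  0.028] [ 3 48 58]
(300, 220) [ 0.629 -0.086  0.078] [ 96  32 113]
(310, 215) [ 0.623 -0.098  0.079] [ 99  32 113]
(320, 200) [ 0.626 -0.125  0.077] [ 95  30 112]
(350, 225) [ 0.568 -0.094  0.091] [93 28 82]
(365, 205) [ 0.57  -0.136  0.085] [90 28 82]
(330, 243) [ 0.605 -0.112  0.018] [110  21  37]
(280, 240) [ 0.653 -0.073  0.038] [117  27  86]
(338, 200) [ 0.59  -0.106  0.116] [  5 131  37]
(400, 110) [ 0.634 -0.355  0.022] [ 18 103 173]
t: 3.6
tool_pos: [0.5936, -0.1159, 0.0613]
orientation: [-0.0, 0.701, 0.713, 0.0]
force: [-0.3, 0.9, 0.9]
opening: 0.003
grasp_force: 0.3
```

Run:
```python
from h import *
p,P,d=cloud("side"); s=arm.sense(); print(s["tool_pos"],s["force"],s["opening"])
u,v=proj("side",np.array(s["tool_pos"])); print("tcp px",u,v,"depth tcp vs img",P[int(v),int(u)])
for vv in range(190,240,2): print(vv,[tuple(P[vv,uu].round(3)) for uu in (308,313,318)])
u0,v0=int(u),int(v); cv2.imwrite("pics/s2.png",cv2.resize(p[v0-45:v0+30,u0-50:u0+50],None,fx=7,fy=7,interpolation=cv2.INTER_NEAREST)[...,::-1])
```

```text
[ 0.59352693 -0.11587315  0.06108507] [-0.0471203  -0.07024704 -0.74024869] 0.004845511783155337
tcp px 312.84292263722483 223.74683402894817 depth tcp vs img [ 0.58282381 -0.09215401  0.09602222]
190 [(np.float64(0.584), np.float64(-0.079), np.float64(0.272)), (np.float64(0.568), np.float64(-0.082), np.float64(0.277)), (np.float64(0.56), np.float64(-0.1), np.float64(0.264))]
192 [(np.float64(0.587), np.float64(-0.083), np.float64(0.257)), (np.float64(0.57), np.float64(-0.086), np.float64(0.264)), (np.float64(0.558), np.float64(-0.096), np.float64(0.26))]
194 [(np.float64(0.592), np.float64(-0.09), np.float64(0.24)), (np.float64(0.569), np.float64(-0.083), np.float64(0.257)), (np.float64(0.554), np.float64(-0.089), np.float64(0.26))]
196 [(np.float64(0.594), np.float64(-0.092), np.float64(0.227)), (np.float64(0.576), np.float64(-0.094), np.float64(0.235)), (np.float64(0.558), np.float64(-0.097), np.float64(0.241))]
198 [(np.float64(0.592), np.float64(-0.09), np.float64(0.221)), (np.float64(0.575), np.float64(-0.092), np.float64(0.227)), (np.float64(0.557), np.float64(-0.094), np.floa
[... 2982 characters left out ...]
(-0.105), np.float64(0.016)), (np.float64(0.565), np.float64(-0.065), np.float64(0.085)), (np.float64(0.557), np.float64(-0.087), np.float64(0.066))]
234 [(np.float64(0.605), np.float64(-0.098), np.float64(0.015)), (np.float64(0.558), np.float64(-0.054), np.float64(0.091)), (np.float64(0.57), np.float64(-0.109), np.float64(0.023))]
236 [(np.float64(0.599), np.float64(-0.086), np.float64(0.02)), (np.float64(0.556), np.float64(-0.05), np.float64(0.085)), (np.float64(0.567), np.float64(-0.105), np.float64(0.017))]
238 [(np.float64(0.595), np.float64(-0.079), np.float64(0.018)), (np.float64(0.58), np.float64(-0.089), np.float64(0.016)), (np.float64(0.563), np.float64(-0.097), np.float64(0.016))]
```

View pics/s2.png

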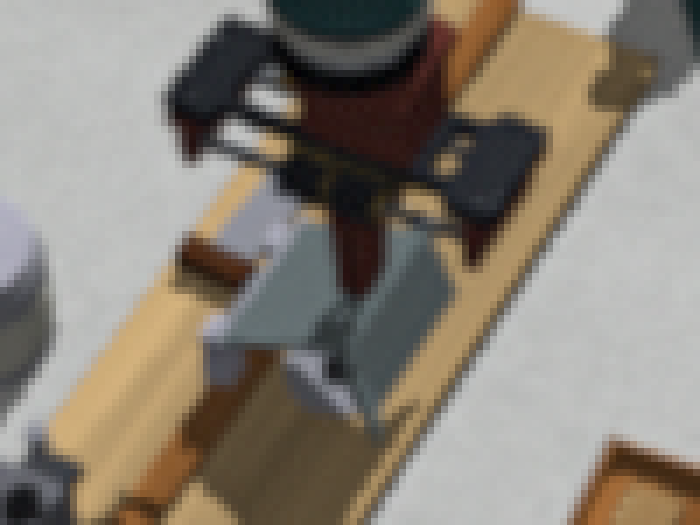

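The close-up shows the closed fingers ending at the hood, crop (355,290). The depth there gives z of about 0.09, while the reported TCP is at 0.061, so the hood is still partly up. I'll raise the tool and compare the reported tip with what the camera sees.

```bash
python3 -m jog '[[[0,0,0,-3,0,0,0],[0,0,0,-6,0,0,0],[0,0,0,-9,0,0,0],[0,0,0,-9,0,0,0]]]' | tail -c 300;  python3 - <<'E'
from h import *
s=arm.sense(); print(s["tool_pos"],s["force"])
for n in("side","top"):
    p,P,d=cloud(n); hsv=cv2.cvtColor(p,cv2.COLOR_RGB2HSV)
    u,v=proj(n,np.array(s["tool_pos"])); print("tcp px",u,v,P[int(v),int(u)])
    if n=="side":
        for vv in range(int(v)-14,int(v)+8): print(vv,[tuple(P[vv,uu].round(3).tolist()) for uu in (int(u)-2,int(u),int(u)+2)])
        u0,v0=int(u),int(v); cv2.imwrite("pics/s3.png",cv2.resize(p[v0-40:v0+45,u0-50:u0+50],None,fx=7,fy=7,interpolation=cv2.INTER_NEAREST)[...,::-1])
    m=(P[...,0]>.53)&(P[...,0]<.64)&(abs(P[...,1]+.11)<.05)&(P[...,2]>.055)&(hsv[...,1]<50)&(P[...,2]<.125); G=P[m]
    A=np.c_[G[:,0],np.ones(len(G))]; w=np.ones(len(G),bool)
    for _ in range(6): f=np.linalg.lstsq(A[w],G[w,2],rcond=None)[0]; w=abs(G[:,2]-A@f)<.006
    print(" slope rad",np.arctan(-f[0]).round(3),w.sum(),"z at .655",f[0]*.655+f[1],G[w].min(0),G[w].max(0))
E
```

```text
t: 4.05
tool_pos: [0.5968, -0.1168, 0.1556]
orientation: [0.003, 0.701, 0.713, 0.002]
force: [0.9, -1.0, 0.0]
opening: 0.009
grasp_force: 0.0
[ 0.59679861 -0.11677809  0.15561517] [ 0.94400573 -1.02984429  0.04433967]
tcp px 311.3969776210447 205.59395956720272 [ 0.65691142 -0.21518662  0.03334354]
191 [(0.595, -0.102, 0.241), (0.589, -0.105, 0.242), (0.581, -0.104, 0.247)]
192 [(0.596, -0.104, 0.234), (0.59, -0.107, 0.235), (0.582, -0.106, 0.239)]
193 [(0.596, -0.103, 0.23), (0.588, -0.103, 0.235), (0.581, -0.104, 0.237)]
194 [(0.597, -0.105, 0.223), (0.588, -0.103, 0.229), (0.581, -0.103, 0.233)]
195 [(0.601, -0.111, 0.212), (0.589, -0.105, 0.223), (0.582, -0.105, 0.226)]
196 [(0.598, -0.106, 0.213), (0.59, -0.105, 0.218), (0.585, -0.11, 0.216)]
197 [(0.598, -0.106, 0.208), (0.589, -0.103, 0.215), (0.584, -0.108, 0.212)]
198 [(0.597, -0.104, 0.205), (0.592, -0.109, 0.204), (0.584, -0.108, 0.208)]
199 [(0.598, -0.106, 0.198), (0.592, -0.107, 0.2), (0.586, -0.11, 0.2)]
200 [(0.599, -0.107, 0.192), (0.59, -0.104, 0.199), (0.582, -0.103, 0.204)]
201 [(0.682, -0.244, 0.016), (0.593, -0.
[... 513 characters left out ...]
06, 0.023), (0.654, -0.209, 0.024), (0.646, -0.211, 0.026)]
209 [(0.657, -0.199, 0.026), (0.651, -0.204, 0.025), (0.644, -0.207, 0.025)]
210 [(0.632, -0.158, 0.074), (0.627, -0.163, 0.072), (0.616, -0.159, 0.081)]
211 [(0.629, -0.153, 0.075), (0.62, -0.151, 0.082), (0.614, -0.155, 0.08)]
212 [(0.627, -0.148, 0.076), (0.617, -0.146, 0.083), (0.61, -0.148, 0.085)]
 slope rad 0.307 323 z at .655 0.06895650743023121 [ 0.56501819 -0.15926191  0.0682259 ] [ 0.6399527  -0.0601274   0.10190962]
tcp px 324.8383883343322 215.21049163809636 [ 0.5551307  -0.11149379  0.36922241]
 slope rad 0.342 163 z at .655 0.07045704241498094 [ 0.56764734 -0.13674815  0.07115138] [ 0.63921915 -0.0613689   0.10424421]
```

View pics/s3.png

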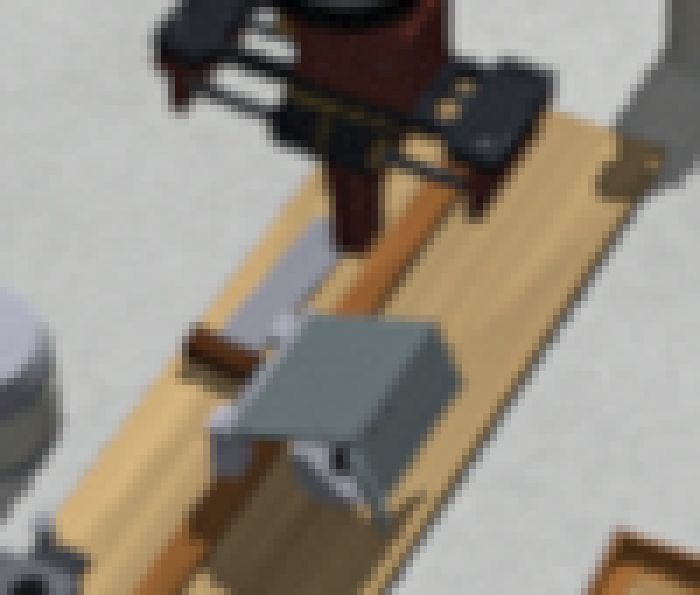

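The reported tip projects about 5 px (roughly 28 mm) below the visible fingertips, which are near z = 0.187. The hood now sits at about 0.3 rad. I'll check whether this offset also holds with the fingers open.

```bash
cat >> h.py <<'E'
def tips(n="side"):
    s=arm.sense(); t=np.array(s["tool_pos"]); p,P,d=cloud(n)
    m=(abs(P[...,1]-t[1])<.02)&(abs(P[...,0]-t[0])<.07)&(P[...,2]<t[2]+.1)&(P[...,2]>t[2]-.03)
    hsv=cv2.cvtColor(p,cv2.COLOR_RGB2HSV); m&=(hsv[...,2]<75)
    Q=P[m]; print("tcp",t.round(4),"open",s["opening"],len(Q))
    for x in np.arange(t[0]-.07,t[0]+.07,.007):
        k=Q[(Q[:,0]>=x)&(Q[:,0]<x+.007)]
        if len(k)>2: print(round(x-t[0],3),"zmin-tcp",(np.percentile(k[:,2],3)-t[2]).round(4),"y",(k[:,1].mean()-t[1]).round(3),len(k))
E
python3 -c "
from h import *
tips()"; python3 -m jog '[[[8.7,0,0,0,0,0,0],[8.7,0,0,0,0,0,0],[8.7,0,0,0,0,0,0],[8.7,0,0,0,0,0,0],[8.7,0,0,0,0,0,0],[8.7,0,0,0,0,0,0]]]' | tail -c 300; python3 -c "
from h import *
tips()"
```

```text
tcp [ 0.594  -0.116   0.1517] open 0.006294061114432049 74
-0.021 zmin-tcp 0.0591 y 0.007 9
-0.014 zmin-tcp 0.0451 y 0.009 30
-0.007 zmin-tcp 0.0399 y 0.011 19
0.0 zmin-tcp 0.0414 y 0.01 16
t: 4.8
tool_pos: [0.5936, -0.1159, 0.1512]
orientation: [-0.0, 0.701, 0.713, -0.0]
force: [-0.0, 0.1, 0.2]
opening: 0.51
grasp_force: 0.0
tcp [ 0.5936 -0.1159  0.1512] open 0.5097836383840125 94
-0.042 zmin-tcp 0.055 y 0.005 9
-0.035 zmin-tcp 0.0428 y 0.007 31
0.014 zmin-tcp 0.043 y 0.006 30
0.021 zmin-tcp 0.0413 y 0.009 22
```

The fingertips sit about 3 cm higher than reported, and about 9 mm nearer in x, with the fingers open or shut. The hood contact agrees with this. I'll carry that bias and keep pressing, watching the force.

```bash
python3 -m jog '[[[0,0,0.8,0,0,0,0],[0,0,0.8,3,0,0,0],[0,0,0.8,6,0,0,0],[0,0,0.8,8.5,0,0,0],[0,0,0.8,9,0,0,0],[0,0,0.8,9.5,0,0,0],[0,0,0.8,10,0,0,0],[0,0,0.8,10.4,0,0,0],[0,0,0.8,10.8,0,0,0],[0,0,0.8,11,0,0,0]]]' | tail -c 300;python3 -m jog '[[[0,0,0,0.2,0,0,0],[0,0,0,0.4,0,0,0]]]' | tail -c 300; python3 -m jog '[[[0,0,0,0.15,0,0,0],[0,0,0,0.3,0,0,0]]]' | tail -c 300
```

```text
t: 5.85
tool_pos: [0.6019, -0.1159, 0.0415]
orientation: [0.0, 0.701, 0.713, 0.0]
force: [-0.4, 0.3, 0.7]
opening: 0.006
grasp_force: 0.3
t: 6.05
tool_pos: [0.6017, -0.1158, 0.0374]
orientation: [0.0, 0.701, 0.713, 0.0]
force: [-0.1, -0.7, 0.9]
opening: 0.007
grasp_force: 0.3
t: 6.25
tool_pos: [0.6016, -0.1157, 0.0342]
orientation: [-0.0, 0.701, 0.713, 0.0]
force: [0.8, -0.3, 1.0]
opening: 0.005
grasp_force: 0.3
```

```bash
cat >> h.py <<'E'
def guard(n="side"):
    p,P,d=cloud(n); hsv=cv2.cvtColor(p,cv2.COLOR_RGB2HSV)
    m=(P[...,0]>.53)&(P[...,0]<.64)&(abs(P[...,1]+.11)<.05)&(P[...,2]>.05)&(hsv[...,1]<50)&(P[...,2]<.125); G=P[m]
    A=np.c_[G[:,0],np.ones(len(G))]; w=np.ones(len(G),bool)
    for _ in range(8): f=np.linalg.lstsq(A[w],G[w,2],rcond=None)[0]; w=abs(G[:,2]-A@f)<.005
    print("guard slope",np.arctan(-f[0]).round(3),w.sum(),"x",G[w][:,0].min().round(3),"z@.575",(f[0]*.575+f[1]).round(4),"z@.645",(f[0]*.645+f[1]).round(4))
E
python3 -c "
from h import *
guard()"; for i in 1 2; do :; done; python3 -m jog '[[[0,0,0,0.15,0,0,0],[0,0,0,0.3,0,0,0]]]' | tail -c 300; python3 -c "
from h import *
guard();tips()"
```

```text
guard slope 0.017 294 x 0.562 z@.575 0.0683 z@.645 0.0671
t: 6.5
tool_pos: [0.6018, -0.1157, 0.0326]
orientation: [0.0, 0.701, 0.713, 0.0]
force: [-7.1, 1.1, 24.0]
opening: 0.004
grasp_force: 11.9
guard slope -0.016 296 x 0.562 z@.575 0.0662 z@.645 0.0673
tcp [ 0.6018 -0.1157  0.0328] open 0.0004025715422652152 121
-0.042 zmin-tcp 0.0043 y 0.001 12
-0.035 zmin-tcp -0.0022 y -0.0 20
-0.021 zmin-tcp 0.0712 y 0.001 4
-0.014 zmin-tcp 0.033 y 0.008 34
-0.007 zmin-tcp -0.0142 y 0.012 24
0.0 zmin-tcp 0.0047 y 0.013 17
0.007 zmin-tcp -0.0163 y 0.012 6
```

The guard is down on its stop: plane slope about 0, and 24 N at the tip. The contact height gives a z bias of about +0.034. Next I go above the batten.

```bash
python3 -m jog '[[[0,0,0,-2,0,0,0],[2,0,0,-5,0,0,0],[5,0,0,-9,0,0,0],[8.7,0,0,-10,0,0,0],[8.7,0,0,-10,0,0,0]]]' | tail -c 300; python3 -c "
from h import *
guard();go(.4025,-.309,.12,12.3)"
```

```text
t: 7.1
tool_pos: [0.6033, -0.1162, 0.1333]
orientation: [0.002, 0.701, 0.713, 0.001]
force: [0.1, 0.4, -0.7]
opening: 0.328
grasp_force: 0.0
guard slope 0.013 382 x 0.565 z@.575 0.0668 z@.645 0.0659
[-19.   -20.25   1.13] [  0.07   0.02 -11.39]
```

```bash
python3 -m jog '[[[8.7,-2,-2.1,0,0,0,-2],[8.7,-5,-5.3,0,0,0,-4],[8.7,-8,-8.5,0,0,0,-6],[8.7,-11,-11.7,0,0,0,-8],[8.7,-14,-14.9,0,0,0,-10],[8.7,-17,-18.1,0.5,0,0,-11],[8.7,-18.5,-19.8,1,0,0,-11.4],[8.7,-19,-20.2,1.1,0,0,-11.4],[8.7,-19,-20.2,1.1,0,0,-11.4],[8.7,-19,-20.2,1.1,0,0,-11.4]]]' | tail -c 300; python3 -c "
from h import *
tips(); tips('top')
p,P,d=cloud('side'); u,v=map(int,proj('side',np.array([.4,-.31,.08]))); print(u,v)
cv2.imwrite('pics/s4.png',cv2.resize(p[v-45:v+35,u-50:u+50],None,fx=7,fy=7,interpolation=cv2.INTER_NEAREST)[...,::-1])"
```

```text
t: 8.15
tool_pos: [0.4031, -0.3081, 0.1196]
orientation: [-0.001, 0.627, 0.779, 0.0]
force: [-0.2, -0.2, -0.1]
opening: 0.989
grasp_force: 0.0
tcp [ 0.4031 -0.3081  0.1196] open 0.9889328924283431 10
0.035 zmin-tcp 0.0585 y 0.016 4
0.042 zmin-tcp 0.0545 y 0.018 6
tcp [ 0.4034 -0.308   0.1199] open 0.9885062177595566 0
383 203
```

View pics/s4.png

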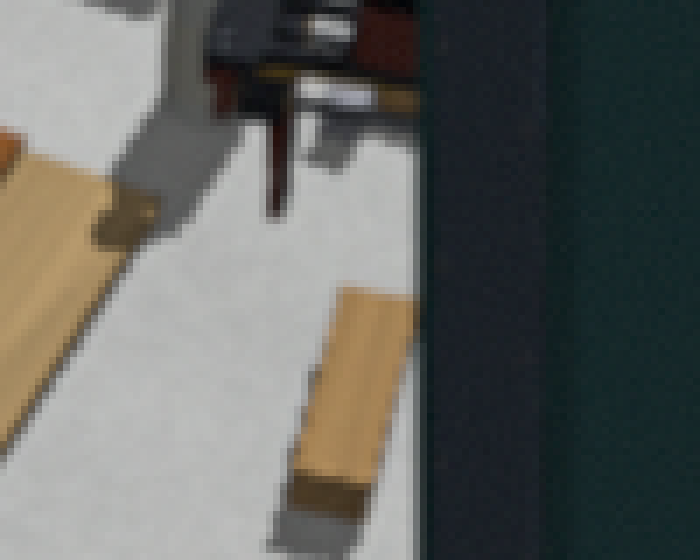

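The far finger is visible, with its tip at crop (275,215), about px (372,189). The batten lies below at (345,390), and the upper arm hides the near finger. I'll measure that tip.

```bash
python3 -c "
from h import *
p,P,d=cloud('side'); s=arm.sense(); print(s['tool_pos'])
for v in range(178,192): print(v,[(P[v,u].round(3).tolist(),int(p[v,u].sum())) for u in (371,372,373)])
print(proj('side',np.array([.4031+.049,-.308+.0107,.1196])))
for dz in (.03,.034,.038): print(dz,proj('side',np.array([.4031-.007+.049,-.308+.0107,.1196+dz])))"
```

```text
[ 0.40352314 -0.30821078  0.12031659]
178 [([0.452, -0.285, 0.207], 258), ([0.45, -0.29, 0.204], 71), ([0.445, -0.287, 0.208], 77)]
179 [([0.451, -0.284, 0.203], 277), ([0.448, -0.286, 0.203], 81), ([0.445, -0.288, 0.203], 91)]
180 [([0.45, -0.283, 0.2], 278), ([0.447, -0.285, 0.199], 84), ([0.444, -0.288, 0.198], 95)]
181 [([0.449, -0.282, 0.197], 291), ([0.447, -0.285, 0.195], 93), ([0.444, -0.289, 0.193], 110)]
182 [([0.45, -0.284, 0.189], 323), ([0.446, -0.284, 0.192], 120), ([0.444, -0.289, 0.188], 119)]
183 [([0.45, -0.285, 0.183], 334), ([0.448, -0.29, 0.181], 123), ([0.443, -0.286, 0.186], 131)]
184 [([0.51, -0.455, 0.002], 321), ([0.445, -0.285, 0.181], 116), ([0.443, -0.288, 0.18], 140)]
185 [([0.448, -0.283, 0.176], 279), ([0.445, -0.285, 0.176], 91), ([0.442, -0.288, 0.175], 170)]
186 [([0.448, -0.284, 0.171], 265), ([0.445, -0.287, 0.169], 98), ([0.443, -0.29, 0.168], 234)]
187 [([0.449, -0.288, 0.162], 257), ([0.444, -0.285, 0.166], 107), ([0.442, -0.289, 0.164], 275)]
188 [([0.448, -0.286, 0.159], 292), ([0.444, -0.285, 0.161], 213), ([0.439, -0.282, 0.166], 364)]
189 [([0.499, -0.431, 0.0], 436), ([0.444, -0.286, 0.156], 401), ([0.492, -0.435, -0.001], 473)]
190 [([0.496, -0.425, 0.0], 535), ([0.492, -0.425, 0.003], 529), ([0.49, -0.431, -0.001], 545)]
191 [([0.494, -0.421, -0.0], 550), ([0.491, -0.423, -0.001], 557), ([0.486, -0.422, 0.002], 556)]
(np.float64(370.3618190292221), np.float64(193.30584845294882))
0.03 (np.float64(372.7857633541308), np.float64(188.10808655457168))
0.034 (np.float64(372.87548765778195), np.float64(187.3166646926844))
0.038 (np.float64(372.9655718591562), np.float64(186.52206831826828))
```

```bash
python3 -m jog '[[[8.7,0,0,3,0,0,0],[8.7,0,0,6,0,0,0],[8.7,0,0,9,0,0,0],[8.7,0,0,11,0,0,0],[8.7,0,0,12.5,0,0,0],[8.7,0,0,13.5,0,0,0],[8.7,0,0,14,0,0,0],[8.7,0,0,14,0,0,0]]]' | tail -c 300; python3 -m jog '[[[6,0,0,0,0,0,0],[4,0,0,0,0,0,0],[4,0,0,0,0,0,0],[4,0,0,0,0,0,0],[4,0,0,0,0,0,0],[4,0,0,0,0,0,0],[4,0,0,0,0,0,0],[4,0,0,0,0,0,0],[4,0,0,0,0,0,0]]]' | tail -c 300
```

```text
t: 9.15
tool_pos: [0.4028, -0.3087, -0.0199]
orientation: [-0.0, 0.627, 0.779, 0.0]
force: [-0.3, 0.6, 0.0]
opening: 0.988
grasp_force: 0.0
t: 10.05
tool_pos: [0.4024, -0.3089, -0.0196]
orientation: [-0.0, 0.627, 0.779, -0.0]
force: [-3.8, -0.7, 6.4]
opening: 0.498
grasp_force: 30.0
```

```bash
python3 -m jog '[[[4,0,0,-1,0,0,0],[4,0,0,-3,0,0,0],[4,0,0,-6,0,0,0],[4,0,0,-9,0,0,0],[4,0,0,-12,0,0,0],[4,0,0,-14,0,0,0],[4,0,0,-14.5,0,0,0],[4,0,0,-14.5,0,0,0]]]' | tail -c 300; python3 -c "
from h import *
x,y=b2w(.004,.165); print(x,y); go(x+.006,y,.125,YB)"
```

```text
t: 10.85
tool_pos: [0.4032, -0.3092, 0.126]
orientation: [0.001, 0.627, 0.779, 0.0]
force: [-0.2, 0.2, -2.0]
opening: 0.501
grasp_force: 30.0
0.6066942150136633 0.05054171388316635
[30.68 28.14  0.09] [ 0.08  0.07 11.44]
```

```bash
python3 -m jog '[[[4,1,1,0,0,0,0.5],[4,3,2.8,0,0,0,1.5],[4,6,5.5,0,0,0,3],[4,9.3,8.5,0,0,0,4.5],[4,12.6,11.5,0,0,0,6],[4,15.9,14.6,0,0,0,7.5],[4,19.2,17.6,0,0,0,9],[4,22.5,20.6,0,0,0,10],[4,25.5,23.4,0,0,0,11],[4,28.5,26.1,0,0,0,11.4],[4,30,27.5,0,0,0,11.4],[4,30.7,28.1,0,0,0,11.4]]]' | tail -c 300; python3 -m jog '[[[4,0,0,0,0,0,0],[4,0,0,0,0,0,0]]]' | tail -c 300; python3 -c "
from h import *
x,y=b2w(.004,.165); go(x+.006,y,.01,YB)
for n in ('side','top'):
    p,P,d=cloud(n); hsv=cv2.cvtColor(p,cv2.COLOR_RGB2HSV)
    m=(abs(P[...,0]-x)<.05)&(abs(P[...,1]-y)<.09)&(P[...,2]>.1)&(P[...,2]<.21)&(hsv[...,0]<25)&(hsv[...,2]>110)
    Q=P[m]; print(n,len(Q)); 
    if len(Q)>20: print(rect(Q[:,:2]),np.percentile(Q[:,2],[3,50,97]))
"
```

```text
t: 12.05
tool_pos: [0.6115, 0.0531, 0.1233]
orientation: [-0.001, 0.701, 0.713, -0.001]
force: [0.8, -1.1, -0.8]
opening: 0.496
grasp_force: 30.0
t: 12.25
tool_pos: [0.6105, 0.0501, 0.1243]
orientation: [-0.001, 0.702, 0.713, -0.001]
force: [-0.0, -1.0, -1.6]
opening: 0.497
grasp_force: 30.0
[ 0.04  0.25 11.43] [-0.13  0.02  0.03]
side 236
[ 0.6133  0.0744  0.0858  0.0546 -0.307 ] [0.17201196 0.1767803  0.18134035]
top 297
[ 0.6102  0.0467  0.1357  0.0441 -0.1852] [0.16778451 0.17801735 0.18462333]
```

```bash
python3 -m jog '[[[4,0,0,2,0,0,0],[4,0,0,5,0,0,0],[4,0,0,8,0,0,0],[4,0,0,10,0,0,0],[4,0,0,11,0,0,0],[4,0,0,11.4,0,0,0],[4,0,0,11.7,0,0,0],[4,0,0,11.9,0,0,0],[4,0,0,12.1,0,0,0]]]' | tail -c 300; python3 -m jog '[[[4,0,0,0.15,0,0,0],[4,0,0,0.3,0,0,0]]]' | tail -c 300
```

```text
t: 13.25
tool_pos: [0.6126, 0.0508, 0.0052]
orientation: [0.001, 0.701, 0.713, 0.001]
force: [-0.5, 0.2, -0.6]
opening: 0.496
grasp_force: 30.0
t: 13.45
tool_pos: [0.6121, 0.051, 0.0017]
orientation: [0.0, 0.701, 0.713, 0.0]
force: [0.1, 0.6, -1.0]
opening: 0.495
grasp_force: 30.0
```

```bash
python3 -m jog '[[[4,0,0,0.1,0,0,0],[4,0,0,0.2,0,0,0]]]' | tail -c 300;python3 -m jog '[[[4,0,0,0.1,0,0,0],[4,0,0,0.15,0,0,0]]]' | tail -c 300
cat >> h.py <<'E'
def bat(x,y,zl=.035,zh=.075,hx=.05,hy=.1):
    for n in ('side','top'):
        p,P,d=cloud(n); hsv=cv2.cvtColor(p,cv2.COLOR_RGB2HSV)
        m=(abs(P[...,0]-x)<hx)&(abs(P[...,1]-y)<hy)&(P[...,2]>zl)&(P[...,2]<zh)&(hsv[...,0]<25)&(hsv[...,1]>60)
        Q=P[m]; r=rect(Q[:,:2]) if len(Q)>20 else None; print(n,len(Q),r,np.percentile(Q[:,2],[3,50,97]).round(4) if len(Q) else "")
        o=np.array([.6072,-.1155]) if n=="top" else np.array([.6033,-.1135])
        a=np.radians(YB)
        if r is not None: print("   board frame",(np.array([[np.cos(a),np.sin(a)],[-np.sin(a),np.cos(a)]])@(r[:2]-o)).round(4),"yaw",r[4]-YB)
E
python3 -c "
from h import *
x,y=b2w(.004,.165);bat(x,y)"
```

```text
t: 13.65
tool_pos: [0.6118, 0.051, -0.0007]
orientation: [0.0, 0.701, 0.713, 0.0]
force: [0.5, -0.1, -1.3]
opening: 0.498
grasp_force: 30.0
t: 13.85
tool_pos: [0.6118, 0.051, -0.0016]
orientation: [-0.0, 0.701, 0.713, 0.0]
force: [-1.7, -0.6, 9.5]
opening: 0.497
grasp_force: 30.0
side 349 [  0.6089   0.0739   0.1013   0.0631 -10.4545] [0.0365 0.05   0.0657]
   board frame [0.0084 0.1873] yaw -11.324499999999999
top 323 [0.6183 0.0509 0.1401 0.0647 2.3169] [0.0386 0.0513 0.0579]
   board frame [0.0136 0.1662] yaw 1.4468999999999999
```

```bash
python3 -m jog '[[[5.6,0,0,0,0,0,0],[5.6,0,0,0,0,0,0],[5.6,0,0,0,0,0,0],[5.6,0,0,-1,0,0,0],[5.6,0,0,-3,0,0,0],[5.6,0,0,-6,0,0,0],[8,0,0,-10,0,0,0],[8,0,0,-13,0,0,0],[8,0,0,-14,0,0,0],[8,0,0,-14,0,0,0]]]' | tail -c 300; python3 -c "
from h import *
x,y=b2w(.004,.165);bat(x,y,.042,.06)"
```

```text
t: 14.95
tool_pos: [0.613, 0.0509, 0.1397]
orientation: [0.001, 0.701, 0.713, 0.001]
force: [0.2, -0.0, -0.0]
opening: 0.905
grasp_force: 0.0
side 461 [0.6083 0.0517 0.1428 0.0473 1.1698] [0.0439 0.0505 0.056 ]
   board frame [0.0075 0.1651] yaw 0.29979999999999996
top 321 [0.6096 0.0506 0.1397 0.0447 1.4925] [0.045  0.0519 0.0586]
   board frame [0.0049 0.166 ] yaw 0.6224999999999999
```

The batten lies on the board at x of about 6 mm and y of about 165 mm, parallel and released. Next is the push stick.

```bash
python3 -c "
from h import *
go(.4170,.042,.11,4.0)"
```

```text
[ -0.59 -19.39   2.71] [-0.09 -0.01 -3.09]
```

```bash
python3 -m jog '[[[6,0,-2,0,0,0,-0.5],[6,-0.2,-5.5,0,0,0,-1],[6,-0.3,-9,0.5,0,0,-1.5],[6,-0.4,-12.5,1,0,0,-2],[6,-0.5,-16,1.8,0,0,-3],[6,-0.6,-18.5,2.5,0,0,-3.1],[6,-0.6,-19.4,2.7,0,0,-3.1],[6,-0.6,-19.4,2.7,0,0,-3.1],[6,-0.6,-19.4,2.7,0,0,-3.1]]]' | tail -c 300; python3 -c "
from h import *
s=arm.sense();print(s['tool_pos']);go(.4170,.042,.004,4.0)
p,P,d=cloud('side'); u,v=map(int,proj('side',np.array([.41,.04,.1]))); print(u,v)
cv2.imwrite('pics/s5.png',cv2.resize(p[v-50:v+40,u-55:u+55],None,fx=6,fy=6,interpolation=cv2.INTER_NEAREST)[...,::-1])"
```

```text
t: 15.95
tool_pos: [0.4195, 0.0418, 0.1108]
orientation: [0.0, 0.682, 0.731, 0.0]
force: [0.9, 0.0, 0.5]
opening: 0.684
grasp_force: 0.0
[0.4194538  0.04175655 0.11079222]
[ 0.04 -0.25 10.68] [ 0.06 -0.   -0.  ]
339 268
```

View pics/s5.png

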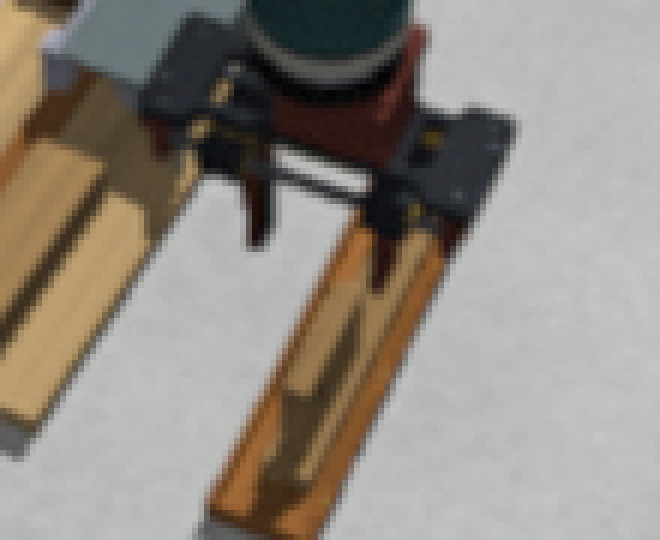

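Both open fingers show, tips at crop (258,245) and (383,290). They straddle the line of the stick's handle at (320,350), so I descend and grip.

```bash
python3 -m jog '[[[6,0,-0.2,2,0,0,0],[6,0,-0.2,4.5,0,0,0],[6,0,-0.2,7,0,0,0],[6,0,-0.2,9,0,0,0],[6,0,-0.2,10,0,0,0],[6,0,-0.2,10.6,0,0,0],[6,0,-0.2,10.6,0,0,0]]]' | tail -c 300; python3 -m jog '[[[4,0,0,0,0,0,0],[1,0,0,0,0,0,0],[1,0,0,0,0,0,0],[1,0,0,0,0,0,0],[1,0,0,0,0,0,0],[1,0,0,0,0,0,0],[1,0,0,0,0,0,0],[1,0,0,0,0,0,0]]]' | tail -c 300
```

```text
t: 16.7
tool_pos: [0.4164, 0.0417, 0.0045]
orientation: [-0.0, 0.682, 0.731, -0.0]
force: [0.2, 0.0, -0.3]
opening: 0.682
grasp_force: 0.0
t: 17.5
tool_pos: [0.4158, 0.0417, 0.0049]
orientation: [-0.0, 0.682, 0.731, -0.0]
force: [-0.6, 0.1, 1.9]
opening: 0.206
grasp_force: 30.0
```

```bash
python3 -m jog '[[[1,0,0,-1,0,0,0],[1,0,0,-3,0,0,0],[1,0,0,-6,0,0,0],[1,0,0,-9,0,0,0],[1,0,0,-11.5,0,0,0],[1,0,0,-12,0,0,0],[1,0,0,-12,0,0,0]]]' | tail -c 300; python3 -c "
from h import *
x,y=b2w(.006,.4123); print(x,y); go(x+.003,y,.12,YB)"
```

```text
t: 18.2
tool_pos: [0.4165, 0.0417, 0.1255]
orientation: [0.001, 0.682, 0.731, 0.001]
force: [-0.1, -0.1, -1.7]
opening: 0.201
grasp_force: 30.0
0.6049390354113487 0.297843572639957
[24.21 20.89  0.6 ] [0.13 0.01 3.14]
```

```bash
python3 -m jog '[[[1,1,0.9,0,0,0,0.3],[1,3,2.6,0,0,0,0.6],[1,6,5.2,0,0,0,0.9],[1,9,7.8,0,0,0,1.2],[1,12,10.4,0,0,0,1.5],[1,15,12.9,0,0,0,1.9],[1,18,15.5,0,0,0,2.3],[1,21,18.1,0,0,0,2.7],[1,23,19.8,0.3,0,0,3.1],[1,24,20.7,0.6,0,0,3.1],[1,24.2,20.9,0.6,0,0,3.1],[1,24.2,20.9,0.6,0,0,3.1]]]' | tail -c 300; python3 -c "
from h import *
x,y=b2w(.006,.4123); go(x+.003,y,.023,YB)
# handle & sole rectangles in both views (held, underside ~.12)
for n in ('side','top'):
    p,P,d=cloud(n); hsv=cv2.cvtColor(p,cv2.COLOR_RGB2HSV)
    m=(abs(P[...,0]-.605)<.06)&(P[...,1]<.28)&(P[...,1]>.1)&(P[...,2]>.10)&(P[...,2]<.15)&(hsv[...,0]<28)&(hsv[...,1]>60)
    Q=P[m]; print(n,len(Q), rect(Q[:,:2]) if len(Q)>15 else '', np.percentile(Q,[2,50,98],axis=0).round(4).tolist())
"
```

```text
t: 19.4
tool_pos: [0.6061, 0.2968, 0.1173]
orientation: [-0.001, 0.701, 0.713, -0.001]
force: [-0.8, -0.8, -0.8]
opening: 0.207
grasp_force: 30.0
[0.11 0.21 9.43] [-0.16  0.07  0.05]
side 179 [ 0.6037  0.2065  0.1458  0.0327 -0.2846] [[0.5882, 0.1367, 0.1186], [0.6028, 0.1668, 0.1298], [0.6192, 0.2555, 0.1352]]
top 552 [0.6062 0.2066 0.1458 0.0313 1.3346] [[0.5907, 0.1363, 0.1245], [0.6046, 0.2045, 0.1319], [0.6206, 0.2726, 0.1434]]
```

```bash
python3 -m jog '[[[1,0.1,0.2,2,0,0,0],[1,0.1,0.2,4.5,0,0,0],[1,0.1,0.2,7,0,0,0],[1,0.1,0.2,8.5,0,0,0],[1,0.1,0.2,9.2,0,0,0],[1,0.1,0.2,9.5,0,0,0],[1,0.1,0.2,9.6,0,0,0],[1,0.1,0.2,9.6,0,0,0]]]' | tail -c 300; python3 -c "
from h import *
for n in ('side','top'):
    p,P,d=cloud(n); hsv=cv2.cvtColor(p,cv2.COLOR_RGB2HSV)
    m=(abs(P[...,0]-.605)<.06)&(P[...,1]<.28)&(P[...,1]>.1)&(P[...,2]>.025)&(P[...,2]<.045)&(hsv[...,0]<28)&(hsv[...,1]>60)
    Q=P[m]; print(n,len(Q), rect(Q[:,:2]) if len(Q)>15 else '', np.percentile(Q,[2,50,98],axis=0).round(4).tolist())
x,y=b2w(.004,.165);bat(x,y,.042,.06,.04,.09)
p,P,d=cloud('side'); u,v=map(int,proj('side',np.array([.605,.12,.05]))); cv2.imwrite('pics/s6.png',cv2.resize(p[v-40:v+40,u-50:u+50],None,fx=6,fy=6,interpolation=cv2.INTER_NEAREST)[...,::-1])"
```

```text
t: 20.3
tool_pos: [0.6102, 0.299, 0.0238]
orientation: [0.0, 0.701, 0.713, 0.001]
force: [0.2, -0.9, -1.0]
opening: 0.204
grasp_force: 30.0
side 264 [ 0.6195  0.1756  0.1516  0.0688 -0.3713] [[0.5863, 0.1049, 0.0256], [0.6111, 0.1549, 0.0354], [0.6506, 0.2375, 0.0431]]
top 550 [  0.6234   0.1848   0.1771   0.0969 -11.5869] [[0.5929, 0.1051, 0.026], [0.6111, 0.1904, 0.0367], [0.6535, 0.2697, 0.0443]]
side 391 [0.6073 0.0526 0.1429 0.0459 1.0238] [0.0439 0.0501 0.0556]
   board frame [0.0065 0.166 ] yaw 0.15380000000000005
top 731 [0.6097 0.0594 0.1564 0.0458 1.0984] [0.0446 0.0516 0.0578]
   board frame [0.0052 0.1748] yaw 0.22840000000000005
```

View pics/s6.png

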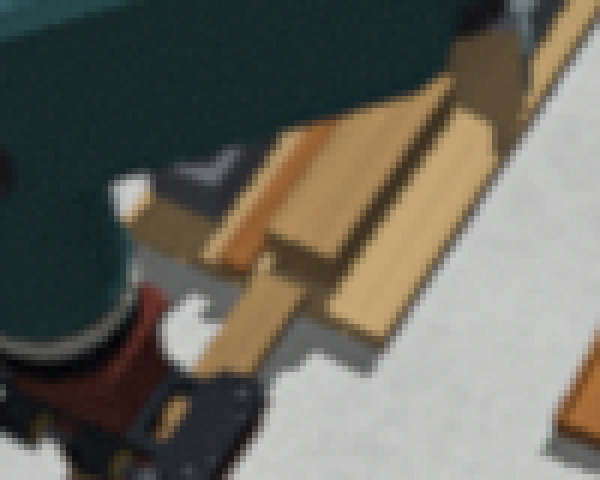

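The nose is squarely behind the batten: batten end at crop (305,250), nose at (285,280). I start the push slowly.

```bash
python3 -m jog '[[[1,0,-0.2,0.2,0,0,0],[1,-0.5,-0.2,0.2,0,0,0],[1,-1,-0.2,0.2,0,0,0],[1,-1.5,-0.2,0.2,0,0,0],[1,-2.2,-0.2,0.2,0,0,0],[1,-3,-0.2,0.2,0,0,0],[1,-4,-0.2,0.2,0,0,0],[1,-5,-0.2,0.2,0,0,0],[1,-6,-0.2,0.2,0,0,0]]]' | tail -c 300; python3 -c "
from h import *
bat(.61,.0,.042,.058,.04,.09)"
```

```text
t: 21.45
tool_pos: [0.6084, 0.2377, 0.0208]
orientation: [-0.0, 0.702, 0.713, -0.0]
force: [-0.4, 0.5, -1.8]
opening: 0.205
grasp_force: 30.0
side 439 [0.6081 0.0075 0.1431 0.0472 0.9517] [0.0436 0.0501 0.0558]
   board frame [0.0066 0.1209] yaw 0.0817
top 711 [0.6102 0.007  0.1467 0.0458 0.7833] [0.0448 0.0518 0.0571]
   board frame [0.0049 0.1224] yaw -0.0867
```

```bash
python3 -m jog '[[[1,-0.7,0,0,0,0,0],[1,-1.7,0,0,0,0,0],[1,-2.7,0,0,0,0,0],[1,-3.7,0,0,0,0,0],[1,-4.7,0,0,0,0,0],[1,-5.7,0,0,0,0,0],[1,-6.7,0,0,0,0,0],[1,-7.7,0,0,0,0,0],[1,-8.7,0,0,0,0,0],[1,-9.7,0,0,0,0,0],[1,-10.7,0,0,0,0,0],[1,-11.7,0,0,0,0,0]]]' | tail -c 300; python3 -m jog '[[[1,-1,0,0,0,0,0],[1,-2,0,0,0,0,0],[1,-3,0,0,0,0,0],[1,-4,0,0,0,0,0],[1,-5,0,0,0,0,0],[1,-6,0,0,0,0,0],[1,-7,0,0,0,0,0],[1,-8,0,0,0,0,0]]]' | tail -c 300; python3 -c "
from h import *
guard(); bat(.612,-.18,.04,.058,.04,.13)"
```

```text
t: 22.75
tool_pos: [0.6102, 0.1209, 0.0208]
orientation: [-0.0, 0.701, 0.713, 0.0]
force: [-0.1, 0.8, -1.0]
opening: 0.201
grasp_force: 30.0
t: 23.55
tool_pos: [0.6115, 0.041, 0.0208]
orientation: [-0.0, 0.701, 0.713, 0.0]
force: [0.1, 0.6, -0.8]
opening: 0.202
grasp_force: 30.0
guard slope 0.009 362 x 0.563 z@.575 0.0669 z@.645 0.0663
side 216 [ 0.6127 -0.2169  0.093   0.0466  1.2011] [0.0439 0.0506 0.0555]
   board frame [ 0.0078 -0.1035] yaw 0.33110000000000006
top 518 [ 0.6179 -0.1583  0.2089  0.0502 -4.6995] [0.0435 0.052  0.0574]
   board frame [ 0.01  -0.043] yaw -5.5695
```

```bash
python3 -m jog '[[[1,-0.8,0,0,0,0,0],[1,-1.6,0,0,0,0,0],[1,-2.4,0,0,0,0,0],[1,-3.1,0,0,0,0,0],[1,-3.7,0,0,0,0,0],[1,-4.2,0,0,0,0,0],[1,-4.5,0,0,0,0,0],[1,-4.7,0,0,0,0,0],[1,-4.9,0,0,0,0,0],[1,-4.9,0,0,0,0,0]]]' | tail -c 300; python3 -c "
from h import *
guard(); bat(.612,-.24,.042,.06,.04,.09)"
```

```text
t: 24.7
tool_pos: [0.6123, -0.0074, 0.0208]
orientation: [0.0, 0.701, 0.713, -0.0]
force: [0.2, -0.4, -1.4]
opening: 0.204
grasp_force: 30.0
guard slope 0.016 160 x 0.566 z@.575 0.0672 z@.645 0.0661
side 323 [ 0.6122 -0.2412  0.1415  0.0466  0.4585] [0.0439 0.0503 0.0559]
   board frame [ 0.007  -0.1278] yaw -0.4115
top 734 [ 0.6147 -0.2397  0.1401  0.046   0.7756] [0.0455 0.0519 0.0585]
   board frame [ 0.0056 -0.1243] yaw -0.09440000000000004
```

```bash
python3 -m jog '[[[1,-0.2,0,0,0,0,0],[1,-0.4,0,0,0,0,0],[1,-0.4,0,0,0,0,0],[1,0.5,0,0,0,0,0],[1,2,0,0,0,0,0],[1,4,0,0,0,0,0],[1,7,0,0,0,0,0],[1,10,0,0,0,0,0],[1,13,0,0,0,0,0],[1,15.5,0,0,0,0,0],[1,17,0,0,0,0,0],[1,17,0,0,0,0,0]]]' | tail -c 300; python3 -m jog '[[[1,0,0,-1,0,0,0],[1,0,0,-3,0,0,0],[1,0,0,-6,0,0,0],[1,0,0,-9,0,0,0],[1,0,0,-10,0,0,0],[1,0,0,-10,0,0,0]]]' | tail -c 300; python3 -c "
from h import *
guard(); bat(.612,-.24,.042,.06,.04,.09); go(.4165,.0445,.12,4.0)"
```

```text
t: 26.05
tool_pos: [0.6092, 0.1653, 0.0208]
orientation: [-0.0, 0.7, 0.714, 0.0]
force: [-0.3, 0.1, -0.5]
opening: 0.203
grasp_force: 30.0
t: 26.65
tool_pos: [0.6112, 0.1619, 0.1229]
orientation: [0.001, 0.702, 0.712, 0.002]
force: [0.5, -0.1, -1.0]
opening: 0.204
grasp_force: 30.0
guard slope 0.005 382 x 0.563 z@.575 0.0667 z@.645 0.0664
side 318 [ 0.6124 -0.2416  0.1407  0.0461  0.6254] [0.0446 0.0507 0.0562]
   board frame [ 0.0072 -0.1282] yaw -0.24460000000000004
top 727 [ 0.6152 -0.2438  0.1405  0.0458 -0.0055] [0.0454 0.0521 0.0588]
   board frame [ 0.0061 -0.1284] yaw -0.8755
[-1.146e+01 -1.937e+01 -1.000e-02] [-0.14  0.01 -3.13]
```

The batten is beyond the guard at about -128 mm, parallel to the fence, and the guard is still down. I return the stick to its tray.

```bash
python3 -m jog '[[[1,-0.6,-1,0,0,0,-0.3],[1,-1.8,-3,0,0,0,-0.6],[1,-3.5,-6,0,0,0,-1],[1,-5.3,-9,0,0,0,-1.5],[1,-7.1,-12,0,0,0,-2],[1,-8.9,-15,0,0,0,-2.5],[1,-10.4,-17.6,0,0,0,-3],[1,-11.2,-18.9,0,0,0,-3.1],[1,-11.5,-19.4,0,0,0,-3.1],[1,-11.5,-19.4,0,0,0,-3.1],[1,-11.5,-19.4,0,0,0,-3.1]]]' | tail -c 300; python3 -c "
from h import *
go(.4165,.0445,.015,4.0)
for n in ('side','top'):
    p,P,d=cloud(n); hsv=cv2.cvtColor(p,cv2.COLOR_RGB2HSV)
    m=(abs(P[...,0]-.418)<.05)&(P[...,1]<.1)&(P[...,1]>-.2)&(P[...,2]>.10)&(P[...,2]<.15)&(hsv[...,0]<28)&(hsv[...,1]>60)
    Q=P[m]; print(n,len(Q), rect(Q[:,:2]) if len(Q)>15 else '', np.percentile(Q,[2,50,98],axis=0).round(4).tolist())
"
```

```text
t: 27.9
tool_pos: [0.419, 0.0449, 0.121]
orientation: [0.0, 0.682, 0.731, 0.001]
force: [0.1, -0.3, -0.9]
opening: 0.207
grasp_force: 30.0
[-0.02 -0.26 10.6 ] [ 0.09 -0.01 -0.  ]
side 168 [ 0.4175 -0.008   0.2156  0.0281  3.9968] [[0.398, -0.1108, 0.124], [0.4059, 0.0551, 0.134], [0.4263, 0.0988, 0.1484]]
top 532 [ 0.4209 -0.008   0.218   0.0309  3.9556] [[0.4072, -0.1149, 0.1271], [0.4238, -0.0537, 0.1348], [0.4405, 0.0057, 0.1419]]
```

```bash
python3 -m jog '[[[1,0,-0.1,2,0,0,0],[1,0,-0.1,5,0,0,0],[1,0,-0.1,8,0,0,0],[1,0,-0.1,10,0,0,0],[1,0,-0.1,10.8,0,0,0],[1,0,-0.1,11.1,0,0,0],[1,0,-0.1,11.3,0,0,0],[1,0,-0.1,11.4,0,0,0]]]' | tail -c 300; python3 -m jog '[[[1,0,0,0.1,0,0,0],[1,0,0,0.2,0,0,0]]]' | tail -c 300
```

```text
t: 28.8
tool_pos: [0.4174, 0.0447, 0.0074]
orientation: [0.001, 0.682, 0.731, 0.001]
force: [0.0, 0.1, -1.1]
opening: 0.205
grasp_force: 30.0
t: 29.0
tool_pos: [0.417, 0.0446, 0.0054]
orientation: [0.001, 0.682, 0.731, 0.0]
force: [0.2, 0.1, -0.4]
opening: 0.205
grasp_force: 30.0
```

```bash
python3 -m jog '[[[1,0,0,0.05,0,0,0],[1,0,0,0.1,0,0,0]]]' | tail -c 300; python3 -m jog '[[[3,0,0,0,0,0,0],[5,0,0,0,0,0,0],[5,0,0,0,0,0,0],[5,0,0,0,0,0,0],[5,0,0,-2,0,0,0],[5,0,0,-5,0,0,0],[5,0,0,-9,0,0,0],[5,0,0,-13,0,0,0],[5,0,0,-15,0,0,0],[5,0,-3,-18,0,0,0],[5,0,-5,-20,0,0,0],[5,0,-5,-20,0,0,0]]]' | tail -c 300; python3 -c "
from h import *
guard(); bat(.612,-.24,.042,.06,.04,.09); 
for n in ('side','top'):
    p,P,d=cloud(n); hsv=cv2.cvtColor(p,cv2.COLOR_RGB2HSV)
    m=(abs(P[...,0]-.418)<.05)&(P[...,1]<.15)&(P[...,1]>-.1)&(P[...,2]>.06)&(P[...,2]<.12)&(hsv[...,0]<28)&(hsv[...,1]>60)
    Q=P[m]; print(n,len(Q), rect(Q[:,:2]) if len(Q)>15 else '', np.percentile(Q,[2,50,98],axis=0).round(4).tolist())
    if n=='side': cv2.imwrite('pics/end.png',p[...,::-1])
"
```

```text
t: 29.2
tool_pos: [0.4169, 0.0446, 0.0048]
orientation: [0.0, 0.682, 0.731, 0.0]
force: [-3.2, 0.3, 23.7]
opening: 0.204
grasp_force: 30.0
t: 30.4
tool_pos: [0.3657, 0.0411, 0.2056]
orientation: [0.001, 0.682, 0.731, 0.001]
force: [-0.5, 0.3, -0.9]
opening: 0.567
grasp_force: 0.0
guard slope 0.003 374 x 0.564 z@.575 0.0667 z@.645 0.0665
side 328 [ 0.6116 -0.2429  0.1434  0.0464  0.8017] [0.0441 0.05   0.0557]
   board frame [ 0.0063 -0.1295] yaw -0.06830000000000003
top 737 [ 0.615  -0.2434  0.1396  0.0457  0.616 ] [0.0453 0.0524 0.0584]
   board frame [ 0.0059 -0.128 ] yaw -0.254
side 158 [0.4122 0.0541 0.0801 0.0183 4.2829] [[0.4024, 0.0156, 0.0626], [0.41, 0.0595, 0.0825], [0.4221, 0.0934, 0.0876]]Traceback (most recent call last):
  File "<string>", line 7, in <module>
    Q=P[m]; print(n,len(Q), rect(Q[:,:2]) if len(Q)>15 else '', np.percentile(Q,[2,50,98],axis=0).round(4).tolist())
                                                                ~~~~~~~~~~~~~^^^^^^^^^^^^^^^^^^^^
    return _quantile_unchecked(
        a, q, axis, out, overwrite_input, method, keepdims, weights)
    return _ureduce(a,
                    func=_quantile_ureduce_func,
    ...<5 lines>...
                    overwrite_input=overwrite_input,
                    method=method)
    r = func(a, **kwargs)
    result = _quantile(arr,
                       quantiles=q,
    ...<2 lines>...
                       out=out,
                       weights=wgt)
    slices_having_nans = np.isnan(arr[-1, ...])
                                  ~~~^^^^^^^^^
IndexError: index -1 is out of bounds for axis 0 with size 0
```

View pics/end.png

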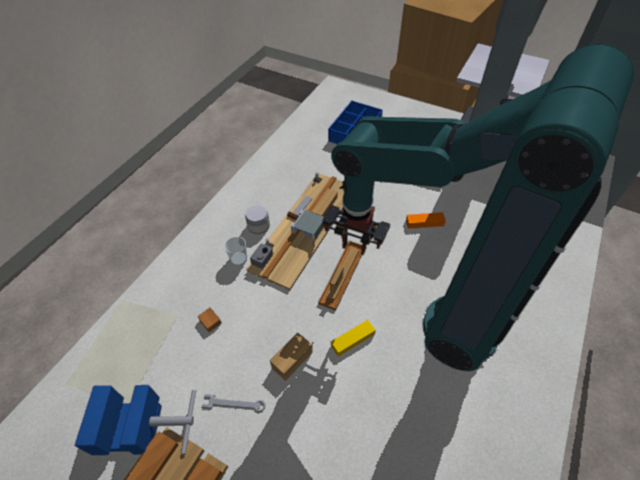

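The final view shows the stick standing sole down in its tray at about (342,280). The guard is down at (308,225), the batten is beyond it, and the other things I can see are where they were. I hand in.

```bash
python3 -c "
from rig import arm
print(arm.close_job())"
```

```text
the job is handed in; nothing more can be done
None
```

I handed the job in at about 31 s; no verdict came back, but by my last measurements the guard is down, the batten lies about 128 mm past the guard's middle along the fence, and the push stick is back in its tray, sole down.

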